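Refit the drip tray of the counter-top water tap

ROBOT

A 6-joint arm with a two-finger parallel gripper is mounted at the origin on a cart in front of the work surface, level with it; the furniture and walls round the work are solid. World frame = base frame: x ahead of the robot, y to its left, z up, the work surface at z = 0. Lengths are in m, angles in rad, forces in N, time in s.
With the tool pointing down it reaches from about 0.35 to 0.975 m from the base axis. Payload 4.9 kg.
Tool frame: the origin (TCP) lies between the finger pads, 19 mm behind the fingertips; this is the grasp point; z points along the fingers, y is the line along which they close (so a half turn about z gives the same grasp; the last joint's range is limited). The gripper opens to 85 mm and grips with 20 to 120 N. Pads are 22 mm wide; open, the fingers measure 114 mm over their backs; the gripper's body (76 mm by 85 mm) begins 54 mm behind the grasp point. The pads swing forward as they close: fully open they stand 13 mm farther back than shut.
Start: joints at [1.042, 0.053, 1.613, -0, 1.476, -0.119], TCP at [0.249, 0.573, 0.25] pointing down, gripper open.
Joint ranges: [-3.01, 3.01], [-1.01, 2.22], [0.06, 2.58], [-1.02, 4.17], [0.09, 2.62], [-3.14, 3.14]. Speed limits (rad/s): [2.57, 2.57, 3.14, 3.14, 3.14, 3.14].

INTERFACE

Orientations are given as a unit quaternion [w, x, y, z].
In Python, from plant import state, optics, ticket, nets gives the robot as it stands. The module is installed in compiled form; this text tells all that it offers.
- The arm moves only by the shell command python3 -m inch 'ROWS' [OPENING]. ROWS is JSON, a list of rows, each an object of numbers: "dx", "dy", "dz": the shift along the tool's x, y, z as a fraction of full scale; "rx", "ry", "rz": the turn, a rotation vector about the tool's x, y, z as a fraction of full scale. In form: [{"dx": .., "dy": .., "dz": .., "rx": .., "ry": .., "rz": ..}, ...]. A call has 1 to 5 rows; each row is the pose to reach, as a shift and turn from the pose commanded when the call began, along the tool's axes at that moment; what a row does not reach only later rows make up. Full scale, the value 1, is 0.8 m for a shift and 1.5 rad for a turn. A row lasts 1/10 s, in which the tool goes at most 50 mm and 8.59 degrees, less where a joint would pass 70% of its speed; a pose out of reach is approached as far as the arm can. A call with a number of a shift or a turn outside -1 to 1 is refused whole. A call with a gripper value outside its range is refused whole. OPENING is the opening, from -1 (shut) to 1 (fully open), set as the call begins (- or left out, the last holds). The fingers move at their own pace and stop on an object; the grip force is fixed at half the most. Time passes only in rows, so rows that repeat a pose let the fingers close. It gives the time, the measured TCP pose, the force, the opening and the grip force at its end, in the units of the state.
- state(): the state, without advancing time (a new reading comes with each control period).
- optics.grab_frame(name): name is "side" or "top" or "wrist"; returns the picture (480x640x3 uint8, red, green, blue); there is no depth.
- optics.camera_info(name): a dict with "fx", "fy", "cx", "cy" (pixels), "R" (3x3) and "t" (3): a world point X has camera coordinates R X + t. Camera axes: x right, y down, z forward; pixel columns grow to the right and rows downward; lengths in m; the calibration is good to about 2 mm. A picture is of the moment at which its call begins: read the wrist's pose just before it. camera_info takes no time and is no camera call; for the wrist camera it gives the pose at the moment of the call.
- ticket.job_done(): hands the job in; it is judged then, once.
Trained networks look in the newest picture that a camera, given by its name, has taken for a name from the list of things; names that differ only in an ending like _2 or _b are one class to them, and where a whole thing is asked for, a point or a joint stands for the part that bears it (a point fixed in the world has none). Each returns a list of dicts, best first, with "confidence" (0 to 1); they miss things now and then, are a little off and sometimes report something else, mostly with a low value. They report only what shows in the picture. A call takes as long as a camera call.
- nets.boxes_of(camera, name): "bbox" ([centre column, centre row, width, height] in pixels, round what is visible of it).
- nets.outline_of(camera, name): "pixels" (480x640 bool, what is visible of it) and "bbox" ([centre column, centre row, width, height] in pixels, round what is visible of it).
The state is a dict: "time": time; "joint_pos": joint angles; "joint_vel": joint speeds; "joint_efforts": joint torques, N m; "tool_pos": TCP position; "tool_rot": TCP orientation; "contact_force": force on the tool from outside, world axes, zero at the start; "ft_torque": the same for the moment, N m; "gripper_width": opening from 0.0 (shut) to 1.0 (fully open); "grasp_force": force on a finger pad.
Only numpy, scipy, OpenCV 4.12 (cv2) and the standard library are available. Lean on these libraries where they do the work, as an engineer would, in place of code of your own. Each camera call takes 0.05 s, during which the arm holds its last target. There are 200 camera calls.

TASK

Put the rinsed drip tray back under the grate of the brass water tap, ready to pour. Pick it up by its sides, carry it level and lay it on the worktop with its nose just inside the mouth of the bay in the tap's foot; let go, take it again by the bar pull at its front and slide it fully home, front plate against the foot. The spout, which was swung aside, must end pointing straight to the front over the grate; leave the glass, bottle, jigger and lime as they stand.

Things in the scene. Friction and masses are not known exactly. Their poses are not given: they have to be found in the camera images.
- drip_tray: Loose black open-topped tray, 0.3-0.6 kg, body 120 (x) x 62 (y) x 34 mm high, 4 mm walls; dark front plate on its -x end, 8 thick x 100 wide x 50 high (x -60 to -68), with a brass bar pull before it. Origin: middle of the body's underside, z = 0 as it lies flat. x points from pull to nose (goes in first), z up. Balances about 11 mm behind the origin, towards the plate. It slides on the worktop.
- tray_pull (a point): Middle of the tray's bar pull: round brass bar 10 mm thick along the tray's y, straight for 44 mm, an arm at each end. It is 104 mm in front (-x) of the tray's origin, 28 mm above the worktop; 31 mm free between bar and front plate. Axes as the tray's.
- tray_nose (a point): Middle of the tray's nose end: 60 mm ahead (+x) of the tray's origin, 17 mm above its underside. Axes as the tray's.
- tap_stand: Fixed tap: dark foot 160 deep (x) x 104 wide x 52 mm high, slotted steel grate on top, brass tower on the axis x = 128 mm. Origin: on the worktop, middle of the bay mouth in the foot's front face; x points into the bay, z up. The tray runs on the worktop into the bay under the grate until its front plate meets the front face: tray origin then at x = 60, nose at x = 120 mm.
- bay_mouth (a point): Middle of the bay mouth, in the foot's front face, 17 mm above the worktop. Axes as tap_stand's. The bay is open below, 67 mm wide between its side walls, 40 mm high, 138 mm deep; over the first 18 mm the walls flare to 84 mm wide at the mouth.
- spout (a joint): Swivel of the brass spout about the tower's upright axis, rad. 0: it points straight to the front (-x of tap_stand), over the grate; positive is counter-clockwise from above, nozzle towards the stand's -y side. Starts at 0.6 to 1.2. No stop at 0 (stops at +-1.7); turns stiffly (about 0.12 N m) and stays where it is left.
- spout_collar (a point): Centre of the spout's flat-sided collar on top of the tower, on its axis (tap_stand x = 128 mm), 151 mm above the worktop. The collar is 40 mm long in the spout's direction, 30 mm across its two upright flats, 26 mm high (top at 165 mm); below it the tower's rim is 40 mm across. The spout tube, 13 mm thick, leaves its front end and rises to 178 mm. Axes: tap_stand's at spout = 0, turning with it.
- nozzle (a point): Lower end of the spout's nozzle, 70 mm out from the tower's axis and 146 mm above the worktop; it moves round with the spout. Mind the room: a glass shelf hangs 0.6 m above the back of the worktop (front edge: x + y = 0.91 m), and a tall cabinet side stands on the right, from about x = 0.61, y = -0.16 m slanting away from the robot.
- glass: Loose rocks glass, clear, 70 mm across, 86 mm high; leave it alone. Origin: middle of its underside.
- bitters_red: Loose small brown bottle with a red cap, 48 mm across, 134 mm high; leave it alone. Origin: middle of its underside.
- jigger: Loose brass hourglass measure, 44 mm across, 80 mm high; leave it alone. Origin: middle of its underside.
- lime: Loose green lime, 55 mm long; leave it alone. Origin: middle of its underside.

How it is judged:
By the outcome, as a careful person would: the job done as asked, in the order asked, and still so for the second after the job is handed in, with the robot touching nothing.
It also fails if it takes over 72 s, if anything falls off the work surface, if the arm or the gripper's body presses on something with over 40 N, if the wrist force passes 120 N, or if a joint passes its speed limit or range.

## Working session

There is one attempt and no reset: what is moved stays moved. The work goes in short steps, Python scripts to look and compute and a shell command to move; the robot and the scene stay as the last step left them, time stands still between calls to the robot, and variables do not carry over. Pictures are saved under pics/ and viewed, at most 13 in all, crops included, and the job is handed in when it is done.

```bash
mkdir -p pics
python3 - <<'E'
from plant import state, optics, nets
import cv2, numpy as np
s=state(); print(s['tool_pos'],s['tool_rot'],s['time'],s['gripper_width'])
ims=[]
for c in ("side","top"):
    im=optics.grab_frame(c); cv2.imwrite(f"pics/{c}0.png",im[:,:,::-1])
    i=optics.camera_info(c); print(c,i['fx'],i['cx'],i['cy'],np.round(i['R'],3).tolist(),np.round(i['t'],3))
    for n in ("drip_tray","tray_pull","tap_stand","spout","glass","bitters_red","jigger","lime"):
        r=nets.boxes_of(c,n); print(n,[(np.round(d['bbox']).tolist(),round(d['confidence'],2)) for d in r[:2]])
E
```

```text
[0.24869644 0.572735   0.24874887] [-3.35210081e-04  2.03461033e-01  9.79082478e-01 -9.98114119e-04] 0.0 1.0037532225216124
side 600.6805036559829 320.36805476831904 236.4727092253491 [[1.0, -0.015, 0.017], [0.01, -0.412, -0.911], [0.021, 0.911, -0.411]] [-0.467  0.186  1.174]
drip_tray [([310.0, 243.0, 71.0, 30.0], 0.81)]
tray_pull [([309.0, 245.0, 73.0, 34.0], 0.64)]
tap_stand []
spout [([402.0, 231.0, 18.0, 24.0], 0.7), ([391.0, 229.0, 15.0, 52.0], 0.2)]
glass [([374.0, 227.0, 30.0, 43.0], 0.77), ([390.0, 228.0, 19.0, 51.0], 0.7)]
bitters_red [([389.0, 230.0, 17.0, 50.0], 0.87)]
jigger [([406.0, 325.0, 8.0, 36.0], 0.53)]
lime [([340.0, 226.0, 13.0, 18.0], 0.6)]
top 530.9134599864587 317.2761780215878 237.357294518029 [[-0.007, -1.0, -0.023], [-0.992, 0.01, -0.127], [0.128, 0.022, -0.992]] [0.264 0.513 1.171]
drip_tray [([272.0, 272.0, 43.0, 72.0], 0.78), ([210.0, 237.0, 19.0, 23.0], 0.67)]
tray_pull [([272.0, 271.0, 47.0, 76.0], 0.81)]
tap_stand [([363.0, 200.0, 72.0, 86.0], 0.71)]
spout [([365.0, 171.0, 46.0, 22.0], 0.88)]
glass [([243.0, 200.0, 34.0, 38.0], 0.89), ([264.0, 182.0, 25.0, 30.0], 0.61)]
bitters_red [([266.0, 182.0, 21.0, 32.0], 0.61)]
jigger [([439.0, 182.0, 23.0, 23.0], 0.67)]
lime [([209.0, 235.0, 15.0, 23.0], 0.58)]
```

Run:
```python
import cv2
a=cv2.imread("pics/top0.png")[130:330,170:470]; cv2.imwrite("pics/a.png",cv2.resize(a,(780,520),interpolation=cv2.INTER_CUBIC))
a=cv2.imread("pics/side0.png")[150:370,250:550]; cv2.imwrite("pics/b.png",cv2.resize(a,(780,572),interpolation=cv2.INTER_CUBIC))
```

```text
(no output)
```

View pics/a.png

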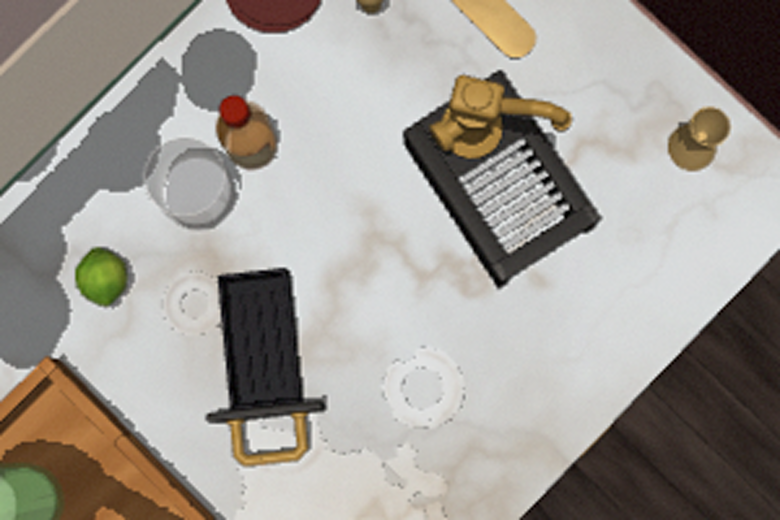

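View pics/b.png

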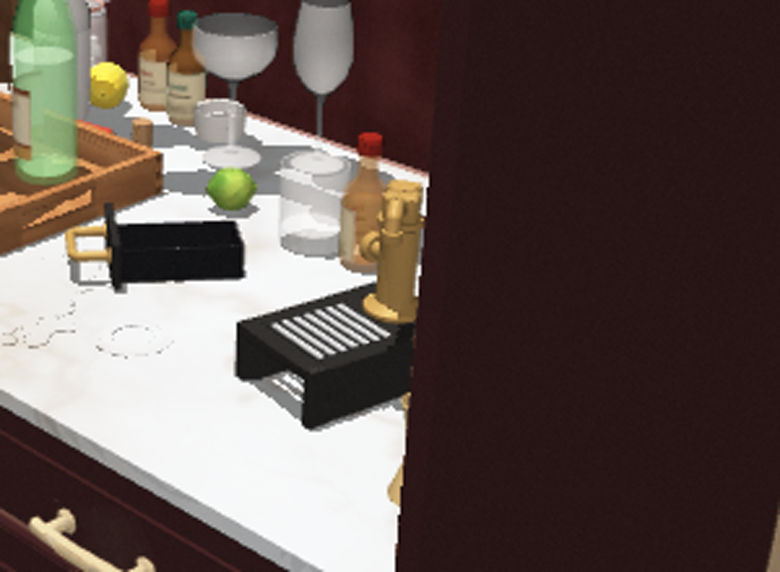

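The top view (crop scale 2.6, offset 170,130) shows the tray with its nose at crop (220,277)-(290,268) and the plate at (207,417)-(326,402). It shows the foot's front corners at (500,285) and (598,217), the spout collar at (478,97) and the tube's elbow near (562,118). I'll fit poses to these.

```bash
cat > h.py <<'E'
import numpy as np
from scipy.optimize import least_squares
from scipy.spatial.transform import Rotation as Ro
def proj(i,X):
    c=np.asarray(X)@np.array(i['R']).T+i['t']; return np.c_[i['fx']*c[:,0]/c[:,2]+i['cx'],i['fy']*c[:,1]/c[:,2]+i['cy']]
def place(p,L):
    L=np.asarray(L,float); c,s=np.cos(p[2]),np.sin(p[2])
    return np.c_[p[0]+c*L[:,0]-s*L[:,1],p[1]+s*L[:,0]+c*L[:,1],L[:,2]]
def fit(i,L,uv,p0):
    r=least_squares(lambda p:(proj(i,place(p,L))-uv).ravel(),p0,loss='soft_l1'); return r.x,np.round(proj(i,place(r.x,L))-uv,1)
def unproj(i,uv,z):
    d=np.array([(uv[0]-i['cx'])/i['fx'],(uv[1]-i['cy'])/i['fy'],1]); R=np.array(i['R']); d=R.T@d; o=-R.T@np.array(i['t']); return o+d*(z-o[2])/d[2]
def tool(s):
    q=s['tool_rot']; return np.array(s['tool_pos']),Ro.from_quat([q[1],q[2],q[3],q[0]])
def goto(s,P,yaw):
    """rel. rows for target TCP P, tool down, closing line (tool y) at angle yaw; returns dx..rz in units"""
    p,R=tool(s); z=np.array([0,0,-1.]); y=np.array([np.cos(yaw),np.sin(yaw),0])
    best=None
    for sg in (1,-1):
        T=Ro.from_matrix(np.c_[np.cross(sg*y,z),sg*y,z]); rv=(R.inv()*T).as_rotvec()
        if best is None or np.linalg.norm(rv)<np.linalg.norm(best): best=rv
    return np.round(R.inv().apply(np.array(P)-p)/.8,4),np.round(best/1.5,4)
E
python3 - <<'E'
from h import *
from plant import optics
i=optics.camera_info("top"); f=lambda *a:np.array(a)/2.6+[170,130]
def go(L,uv,p0):
    x,r=fit(i,L,uv,p0); print(x,np.degrees(x[2]),r.tolist()); return x
tr=go([[.06,.031,.034],[.06,-.031,.034],[-.068,.05,.05],[-.068,-.05,.05],[-.104,0,.028]],f((220,277),(290,268),(207,419),(326,406),(270,461)),[.5,.5,0])
tp=go([[0,.052,.052],[0,-.052,.052],[.16,.052,.052],[.16,-.052,.052]],f((500,287),(600,217),(404,132),(505,72)),[.5,.3,.6])
c=unproj(i,f((478,95))[0],.165); e=unproj(i,f((562,118))[0],.170); print(c,e,place(tp,[[.128,0,.165]]))
a=np.arctan2(*(e-c)[1::-1]); print("spout",a-(tp[2]-np.pi))
for n,uv,z in(("glass",(195,190),.0),("jig",(690,150),0),("bit",(250,150),0),("lime",(102,276),.025)): print(n,unproj(i,f(uv)[0],z))
E
```

```text
[0.46423857 0.36661933 0.08972309] 5.140754133227297 [[-0.1, -1.0], [0.0, -0.2], [0.2, 1.1], [-0.9, 1.7], [0.7, -1.0]]
[0.53291965 0.11363337 0.54187931] 31.047397448380053 [[0.1, -0.3], [0.9, 2.5], [-0.4, -0.2], [-0.5, -0.6]]
[0.64507845 0.18015222 0.165     ] [0.62430372 0.11476492 0.17      ] [[0.64258249 0.17964898 0.165     ]]
spout 0.721285321410644
glass [0.60364144 0.43101811 0.        ]
jig [ 0.63511722 -0.01915043  0.        ]
bit [0.64020808 0.38094644 0.        ]
lime [0.52214622 0.50901649 0.025     ]
```

Run:
```python
from h import *
from plant import state
s=state(); tr=[.4642,.3666,.0897]; P=place(tr,[[-.011,0,.2]])[0]
print(P,goto(s,P,tr[2]+np.pi/2), tool(s)[1].as_matrix().round(2).tolist(), s['joint_pos'])
```

```text
[0.45324422 0.36561462 0.2       ] (array([-0.3376, -0.1363,  0.0625]), array([ 0.   ,  0.   , -0.333])) [[-0.92, 0.4, 0.0], [0.4, 0.92, 0.0], [-0.0, 0.0, -1.0]] [ 1.04202522e+00  5.26809396e-02  1.61288291e+00 -2.16264841e-05
  1.47601201e+00 -1.19001763e-01]
```

```bash
python3 -m inch '[{"dx":-0.095,"dy":-0.219},{"dx":-0.095,"dy":-0.219},{"dx":-0.095,"dy":-0.219},{"dx":-0.095,"dy":-0.219},{"dx":-0.095,"dy":-0.219}]' 1
python3 -m inch '[{"dx":-0.2425,"dy":0.082,"dz":0.0625,"rz":-0.333},{"dx":-0.2425,"dy":0.082,"dz":0.0625,"rz":-0.333},{"dx":-0.2425,"dy":0.082,"dz":0.0625,"rz":-0.333},{"dx":-0.2425,"dy":0.082,"dz":0.0625,"rz":-0.333},{"dx":-0.2425,"dy":0.082,"dz":0.0625,"rz":-0.333}]'
python3 -m inch '[{},{},{}]'
python3 - <<'E'
from h import *
from plant import state,optics,nets
import cv2
s=state();print(s['tool_pos'],s['time'])
i=optics.camera_info("wrist"); im=optics.grab_frame("wrist"); cv2.imwrite("pics/w1.png",im[:,:,::-1])
R=np.array(i['R']);print(i['fx'],-R.T@np.array(i['t']),R[2])
for n in("drip_tray","tray_pull"): print([(d['bbox'],d['confidence']) for d in nets.boxes_of("wrist",n)])
tr=[.4642,.3666,.0897]
print(proj(i,place(tr,[[.06,.031,.034],[.06,-.031,.034],[-.068,.05,.05],[-.068,-.05,.05],[-.104,0,.028]])).round())
E
```

```text
[0.24899649 0.57324184 0.25002562] 0.9
415.1572500962108 [0.17257654 0.6067656  0.37356208] [ 0.29796564 -0.12775829 -0.94598853]
[([223.3, 431.7, 95.3, 95.2], 0.73)]
[([226.4, 431.0, 98.9, 95.3], 0.94)]
[[271. 494.]
 [223. 514.]
 [218. 414.]
 [133. 453.]
 [161. 392.]]validation failed for argument at $[0]...
validation failed for argument at $[0]...
validation failed for argument at $[0]...
```

View pics/w1.png

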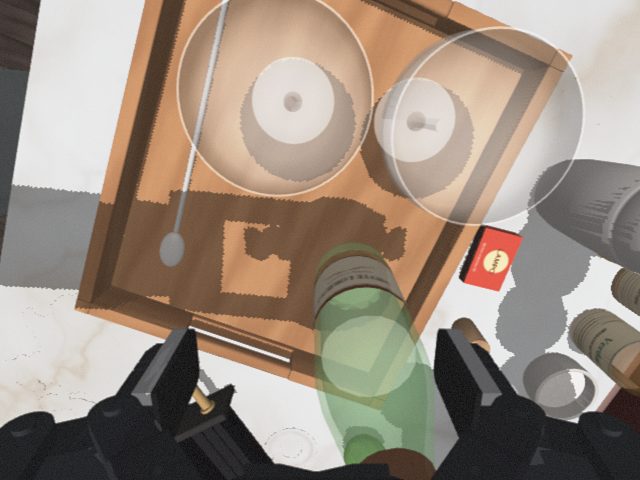

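The wrist view shows the green bottle right ahead of the fingers at about (375,370), and the drip tray at lower left near (225,430). The move was refused because every row needs all six keys. I'll back away from the bottle first, then go round it.

```bash
python3 -m inch '[{"dx":0.103,"dy":-0.045,"dz":0,"rx":0,"ry":0,"rz":0},{"dx":0.103,"dy":-0.045,"dz":0,"rx":0,"ry":0,"rz":0},{"dx":0.028,"dy":-0.217,"dz":0,"rx":0,"ry":0,"rz":0},{"dx":0.028,"dy":-0.217,"dz":0,"rx":0,"ry":0,"rz":0},{"dx":0.028,"dy":-0.217,"dz":0,"rx":0,"ry":0,"rz":0}]' 1
python3 - <<'E'
from h import *
from plant import state
s=state(); tr=[.4642,.3666,.0897]; P=place(tr,[[-.011,0,.2]])[0]
print(s['tool_pos'],P,goto(s,P,tr[2]+np.pi/2))
E
```

```text
time: 1.55
tool_pos: [0.1586, 0.4217, 0.2498]
tool_rot: [0.0, 0.203, 0.979, -0.0]
contact_force: [0.9, -0.2, 1.3]
gripper_width: 0.997
grasp_force: 0.0
[0.15860252 0.4216506  0.24977344] [0.45324422 0.36561462 0.2       ] (array([-0.3659,  0.0818,  0.0623]), array([-4.000e-04,  1.000e-04, -3.317e-01]))
```

```bash
python3 -m inch '[{"dx":-0.18,"dy":0.04,"dz":0.03,"rx":0,"ry":0,"rz":0},{"dx":-0.18,"dy":0.04,"dz":0.03,"rx":0,"ry":0,"rz":0},{"dx":-0.18,"dy":0.04,"dz":0.03,"rx":0,"ry":0,"rz":0},{"dx":-0.18,"dy":0.04,"dz":0.03,"rx":0,"ry":0,"rz":0}]' 1 >/dev/null
python3 -m inch '[{"dx":-0.186,"dy":0.042,"dz":0.0323,"rx":0,"ry":0,"rz":-0.332},{"dx":-0.186,"dy":0.042,"dz":0.0323,"rx":0,"ry":0,"rz":-0.332},{"dx":-0.186,"dy":0.042,"dz":0.0323,"rx":0,"ry":0,"rz":-0.332},{"dx":-0.186,"dy":0.042,"dz":0.0323,"rx":0,"ry":0,"rz":-0.332},{"dx":-0.186,"dy":0.042,"dz":0.0323,"rx":0,"ry":0,"rz":-0.332}]'
python3 - <<'E'
from h import *
from plant import state,optics,nets
import cv2
i=optics.camera_info("wrist"); im=optics.grab_frame("wrist"); cv2.imwrite("pics/w2.png",im[:,:,::-1])
for n in("drip_tray","tray_pull"): print([(d['bbox'],d['confidence']) for d in nets.boxes_of("wrist",n)])
tr=[.4642,.3666,.0897]
print(proj(i,place(tr,[[.06,.031,.034],[.06,-.031,.034],[-.068,.05,.05],[-.068,-.05,.05],[-.104,0,.028]])).round())
E
```

```text
time: 2.45
tool_pos: [0.4548, 0.3661, 0.1994]
tool_rot: [-0.001, -0.043, 0.999, -0.0]
contact_force: [-0.1, 0.1, -0.0]
gripper_width: 0.998
grasp_force: 0.0
[([319.1, 199.5, 148.1, 231.2], 0.63)]
[([318.4, 198.9, 157.5, 232.1], 0.72)]
[[355. 312.]
 [275. 312.]
 [392. 145.]
 [237. 145.]
 [314.  87.]]
```

View pics/w2.png

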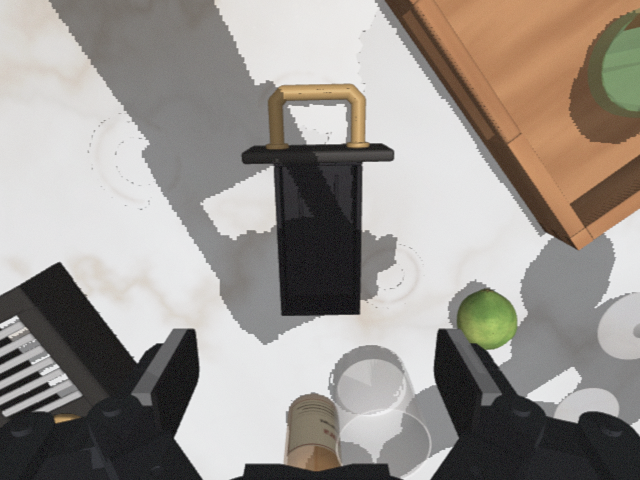

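The wrist view shows the nose rim at (281,315)-(360,314), the plate's front edge at (243,149)-(393,147) and the bar at (317,94). I'll refit the tray pose.

Run:
```python
from h import *
from plant import state,optics
i=optics.camera_info("wrist"); s=state()
x,r=fit(i,[[.06,.031,.034],[.06,-.031,.034],[-.068,.05,.05],[-.068,-.05,.05],[-.104,0,.028]],np.array([[360,314],[281,315],[393,147],[243,149],[317,94]]),[.46,.36,.09])
print(x,r.tolist()); P=place(x,[[-.011,0,.022]])[0]; print(P,goto(s,P,x[2]+np.pi/2))
```

```text
[0.46496373 0.37123279 0.10599253] [[0.1, -0.4], [-0.2, -0.2], [2.6, 0.8], [-2.3, 1.5], [0.1, -3.3]]
[0.45402546 0.37006905 0.022     ] (array([-0.0015,  0.0035,  0.2231]), array([ 0.0002, -0.    , -0.0118]))
```

```bash
python3 -m inch '[{"dx":-0.001,"dy":0.0035,"dz":0.06,"rx":0,"ry":0,"rz":-0.012},{"dx":-0.001,"dy":0.0035,"dz":0.12,"rx":0,"ry":0,"rz":-0.012},{"dx":-0.001,"dy":0.0035,"dz":0.17,"rx":0,"ry":0,"rz":-0.012},{"dx":-0.001,"dy":0.0035,"dz":0.2,"rx":0,"ry":0,"rz":-0.012},{"dx":-0.001,"dy":0.0035,"dz":0.222,"rx":0,"ry":0,"rz":-0.012}]' 1
Z='' ; python3 -m inch '[{"dx":0,"dy":0,"dz":0,"rx":0,"ry":0,"rz":0},{"dx":0,"dy":0,"dz":0,"rx":0,"ry":0,"rz":0},{"dx":0,"dy":0,"dz":0,"rx":0,"ry":0,"rz":0},{"dx":0,"dy":0,"dz":0,"rx":0,"ry":0,"rz":0},{"dx":0,"dy":0,"dz":0,"rx":0,"ry":0,"rz":0}]' -1
python3 -m inch '[{"dx":0,"dy":0,"dz":0,"rx":0,"ry":0,"rz":0},{"dx":0,"dy":0,"dz":0,"rx":0,"ry":0,"rz":0},{"dx":0,"dy":0,"dz":0,"rx":0,"ry":0,"rz":0},{"dx":0,"dy":0,"dz":0,"rx":0,"ry":0,"rz":0},{"dx":0,"dy":0,"dz":0,"rx":0,"ry":0,"rz":0}]' -1
```

```text
time: 3.1
tool_pos: [0.4521, 0.3695, 0.0205]
tool_rot: [-0.001, -0.054, 0.999, -0.001]
contact_force: [1.0, -0.0, 0.5]
gripper_width: 0.999
grasp_force: 0.0
time: 3.6
tool_pos: [0.4545, 0.3697, 0.0233]
tool_rot: [0.0, -0.053, 0.999, 0.0]
contact_force: [-1.5, 0.1, -1.1]
gripper_width: 0.716
grasp_force: 70.2
time: 4.1
tool_pos: [0.4546, 0.3697, 0.0233]
tool_rot: [-0.0, -0.053, 0.999, 0.0]
contact_force: [-4.7, 0.0, 5.4]
gripper_width: 0.717
grasp_force: 71.1
```

```bash
python3 -m inch '[{"dx":0,"dy":0,"dz":-0.02,"rx":0,"ry":0,"rz":0},{"dx":0,"dy":0,"dz":-0.05,"rx":0,"ry":0,"rz":0},{"dx":0,"dy":0,"dz":-0.08,"rx":0,"ry":0,"rz":0},{"dx":0,"dy":0,"dz":-0.08,"rx":0,"ry":0,"rz":0}]'
python3 - <<'E'
from h import *
from plant import state
s=state(); tp=[.533,.1136,.542]; P=place(tp,[[-.13,0,.086]])[0]
print(P,goto(s,P,tp[2]+np.pi/2),tool(s)[1].as_rotvec())
E
```

```text
time: 4.5
tool_pos: [0.4574, 0.3707, 0.0907]
tool_rot: [0.004, -0.053, 0.999, 0.002]
contact_force: [1.1, 0.3, -4.4]
gripper_width: 0.71
grasp_force: 70.0
[0.42163177 0.04653945 0.086     ] (array([ 0.0874, -0.3982,  0.0039]), array([ 0.0009,  0.0058, -0.2905])) [-0.16628985  3.1291707   0.00565685]
```

```bash
python3 -m inch '[{"dx":0.008,"dy":-0.03,"dz":0.002,"rx":0,"ry":0,"rz":0},{"dx":0.016,"dy":-0.07,"dz":0.002,"rx":0,"ry":0,"rz":0},{"dx":0.026,"dy":-0.12,"dz":0.002,"rx":0,"ry":0,"rz":0},{"dx":0.036,"dy":-0.17,"dz":0.003,"rx":0,"ry":0,"rz":0},{"dx":0.044,"dy":-0.2,"dz":0.003,"rx":0,"ry":0,"rz":0}]' >/dev/null
python3 -m inch '[{"dx":0.008,"dy":-0.05,"dz":0.001,"rx":0,"ry":0,"rz":-0.05},{"dx":0.016,"dy":-0.1,"dz":0.001,"rx":0,"ry":0,"rz":-0.12},{"dx":0.026,"dy":-0.15,"dz":0.001,"rx":0,"ry":0,"rz":-0.19},{"dx":0.036,"dy":-0.18,"dz":0.001,"rx":0,"ry":0,"rz":-0.25},{"dx":0.043,"dy":-0.198,"dz":0.001,"rx":0,"ry":0,"rz":-0.29}]'
python3 -m inch '[{"dx":0,"dy":0,"dz":0,"rx":0,"ry":0,"rz":0},{"dx":0,"dy":0,"dz":0,"rx":0,"ry":0,"rz":0}]'
python3 - <<'E'
from h import *
from plant import state,optics
import cv2
i=optics.camera_info("wrist"); np.save("w3.npy",i,allow_pickle=True); a=optics.grab_frame("wrist")[:,:,::-1];cv2.imwrite("pics/w3.png",a)
b=optics.grab_frame("top")[:,:,::-1];cv2.imwrite("pics/top3.png",b)
b=cv2.resize(b[130:330,300:460],(640,800)[::1] if 0 else (480,600),interpolation=cv2.INTER_CUBIC)
a=cv2.resize(a,(320,240)); o=np.zeros((600,800,3),np.uint8);o[:,:480]=b;o[:240,480:]=a
s=cv2.imread("pics/top0.png")[145:250,320:412]; o[240:600,480:795]=cv2.resize(s,(315,360),interpolation=cv2.INTER_CUBIC)
cv2.imwrite("pics/c3.png",o); print(state()['tool_pos'])
E
```

```text
time: 5.5
tool_pos: [0.4178, 0.0434, 0.0819]
tool_rot: [-0.001, -0.268, 0.964, -0.0]
contact_force: [0.1, -0.0, -5.4]
gripper_width: 0.711
grasp_force: 69.8
time: 5.7
tool_pos: [0.4186, 0.0453, 0.0825]
tool_rot: [-0.0, -0.266, 0.964, 0.0]
contact_force: [0.5, 0.8, -5.2]
gripper_width: 0.711
grasp_force: 69.8
[0.41891968 0.04595154 0.08287638]
```

View pics/c3.png

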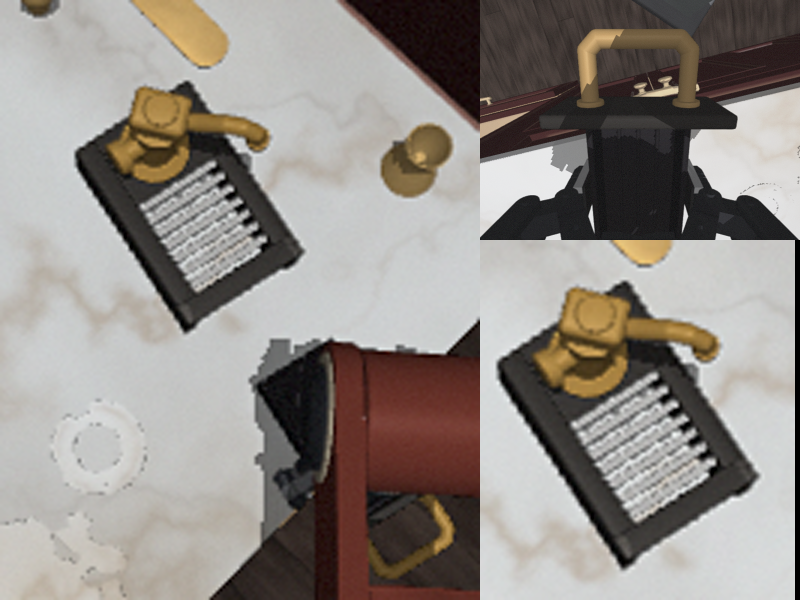

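The combined picture (left crop scale 3, offset 300,130) shows the foot's bottom front corners at about (188,330) and (297,260). The spout is still aside with its elbow near (262,138), and the tray is held level. I'll fit the foot's silhouette to sharpen its pose.

```bash
cat > tapfit.py <<'E'
from h import *
from plant import optics
import cv2
from scipy.optimize import minimize
i=optics.camera_info("top"); K=8; x0,y0,x1,y1=320,140,415,260
im=(cv2.imread("pics/top0.png").astype(float)+cv2.imread("pics/top3.png"))/2; im=im[y0:y1,x0:x1]
g=cv2.resize(im,None,fx=K,fy=K,interpolation=cv2.INTER_LINEAR)
sat=g.max(2)-g.min(2); gray=g.mean(2)
dark=(gray<110)&(sat<40)
def poly(p,L): 
    q=(proj(i,place(p,L))-[x0,y0]+.5)*K-.5; return q.astype(np.int32)
def masks(p):
    m=np.zeros(gray.shape,np.uint8); cv2.fillConvexPoly(m,cv2.convexHull(poly(p,[[x,y,z] for x in(0,.16) for y in(-.052,.052) for z in(0,.052)])),1)
    ig=np.zeros_like(m)
    cv2.fillConvexPoly(ig,cv2.convexHull(poly(p,[[.012,-.036,.052],[.012,.036,.052],[.09,-.036,.052],[.09,.036,.052]])),1)
    cv2.fillConvexPoly(ig,poly(p,[[0,-.042,0],[0,.042,0],[0,.042,.04],[0,-.042,.04]]),1)
    return m,ig
pI=[.533,.1136,.542]
far=np.zeros(gray.shape,np.uint8); cv2.fillConvexPoly(far,poly(pI,[[.1,-.2,0],[.1,.2,0],[.4,.2,0],[.4,-.2,0]]),1)
def cost(p):
    m,ig=masks(p); w=(ig==0)&(far==0)&(sat<60); return ((m>0)!=dark)[w].sum()/K**2
if __name__=="__main__":
    best=min((minimize(cost,np.array(pI)+d,method='Nelder-Mead',options=dict(initial_simplex=np.array(pI)+d+np.array([[0,0,0],[.005,0,0],[0,.005,0],[0,0,.05]]))) for d in([0,0,0],[.004,.003,.02],[-.004,.004,-.02])),key=lambda r:r.fun)
    print(best.x,np.degrees(best.x[2]),best.fun,cost(pI))
    m,ig=masks(best.x); v=g.copy(); c,_=cv2.findContours(m,0,2); cv2.drawContours(v,c,-1,(0,0,255),1); c,_=cv2.findContours(ig,0,2); cv2.drawContours(v,c,-1,(0,255,0),1)
    cv2.imwrite("pics/fit.png",cv2.resize(v[:,:],(475,600)))
E
python3 tapfit.py
```

```text
[0.53846809 0.11437337 0.55304198] 31.686971294963097 32.96875 162.234375[ WARN:0@0.422] global loadsave.cpp:1063 imwrite_ Unsupported depth image for selected encoder is fallbacked to CV_8U.
```

View pics/fit.png

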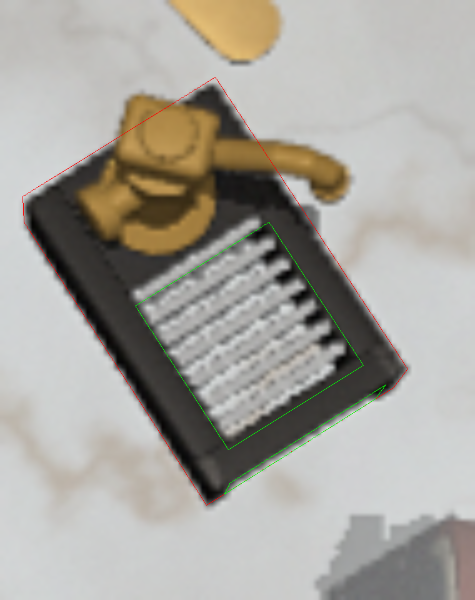

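The silhouette fit is tight, and puts the tap at (.5385, .1144) with yaw .553.

```bash
cat >> h.py <<'E'
TP=[.5385,.1144,.553]
E
python3 - <<'E'
from h import *
from plant import state
s=state(); print(s['tool_pos'])
for x,z in((-.1,.026),(-.06,.026),(-.06,.0235)):
  P=place(TP,[[x,0,z]])[0]; print(goto(s,P,TP[2]+np.pi/2))
E
```

```text
[0.41891968 0.04595154 0.08287638]
(array([-0.0472, -0.0052,  0.0711]), array([ 0.0003, -0.0002, -0.0079]))
(array([-0.0972, -0.0046,  0.0711]), array([ 0.0003, -0.0002, -0.0079]))
(array([-0.0972, -0.0046,  0.0742]), array([ 0.0003, -0.0002, -0.0079]))
```

```bash
python3 -m inch '[{"dx":-0.02,"dy":-0.005,"dz":0.02,"rx":0,"ry":0,"rz":-0.008},{"dx":-0.04,"dy":-0.005,"dz":0.04,"rx":0,"ry":0,"rz":-0.008},{"dx":-0.046,"dy":-0.005,"dz":0.056,"rx":0,"ry":0,"rz":-0.008},{"dx":-0.046,"dy":-0.005,"dz":0.066,"rx":0,"ry":0,"rz":-0.008},{"dx":-0.046,"dy":-0.005,"dz":0.066,"rx":0,"ry":0,"rz":-0.008}]'
python3 - <<'E'
from h import *
from plant import state,optics
import cv2
s=state(); print(s['tool_pos'],s['contact_force'])
for x,z in((-.06,.026),(-.06,.0235)):
  P=place(TP,[[x,0,z]])[0]; print(goto(s,P,TP[2]+np.pi/2))
i=optics.camera_info("wrist"); a=optics.grab_frame("wrist")[:,:,::-1]; cv2.imwrite("pics/w4.png",a)
b=optics.grab_frame("side")[:,:,::-1]; b=cv2.resize(b[200:340,300:460],(640,560),interpolation=cv2.INTER_CUBIC); cv2.imwrite("pics/s4.png",b)
E
```

```text
time: 6.3
tool_pos: [0.4513, 0.0616, 0.029]
tool_rot: [-0.002, -0.274, 0.962, 0.001]
contact_force: [0.1, 0.3, -5.6]
gripper_width: 0.712
grasp_force: 69.6
[0.45125324 0.06156107 0.02896575] [ 0.09031182  0.25489448 -5.58045336]
(array([-0.0525, -0.0012,  0.0035]), array([ 0.0013, -0.0021,  0.0008]))
(array([-0.0525, -0.0012,  0.0067]), array([ 0.0013, -0.0021,  0.0008]))
```

View pics/s4.png

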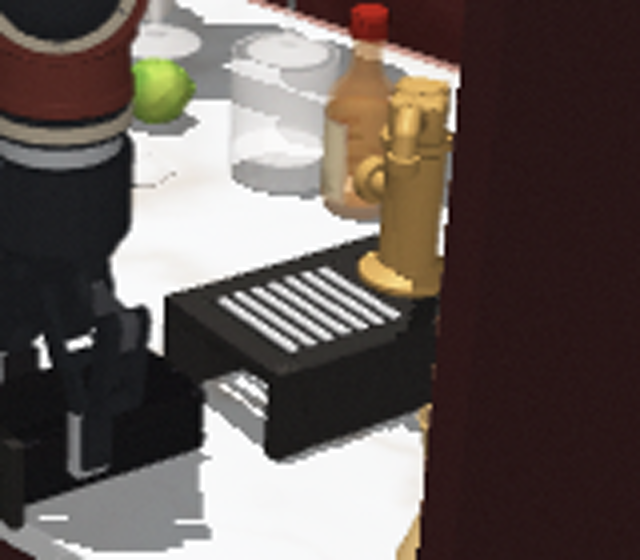

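The side view shows the tray held level with its nose corner at (200,445), lined up just in front of the bay mouth, whose right wall is at (270,455). Next I advance it in and lower it.

```bash
python3 -m inch '[{"dx":-0.015,"dy":-0.001,"dz":0.0035,"rx":0.001,"ry":-0.002,"rz":0.001},{"dx":-0.035,"dy":-0.001,"dz":0.0035,"rx":0.001,"ry":-0.002,"rz":0.001},{"dx":-0.0525,"dy":-0.001,"dz":0.0035,"rx":0.001,"ry":-0.002,"rz":0.001},{"dx":-0.0525,"dy":-0.001,"dz":0.0055,"rx":0.001,"ry":-0.002,"rz":0.001},{"dx":-0.0525,"dy":-0.001,"dz":0.0065,"rx":0.001,"ry":-0.002,"rz":0.001}]'
python3 -m inch '[{"dx":0,"dy":0,"dz":0.0005,"rx":0,"ry":0,"rz":0},{"dx":0,"dy":0,"dz":0.0005,"rx":0,"ry":0,"rz":0}]'
```

```text
time: 6.9
tool_pos: [0.4888, 0.0823, 0.0258]
tool_rot: [0.002, -0.273, 0.962, -0.001]
contact_force: [-1.0, 0.8, -4.5]
gripper_width: 0.714
grasp_force: 69.7
time: 7.1
tool_pos: [0.4883, 0.0821, 0.0249]
tool_rot: [0.002, -0.272, 0.962, -0.0]
contact_force: [-0.0, -0.5, -5.3]
gripper_width: 0.71
grasp_force: 69.7
```

```bash
python3 -m inch '[{"dx":0,"dy":0,"dz":0.001,"rx":0,"ry":0,"rz":0},{"dx":0,"dy":0,"dz":0.002,"rx":0,"ry":0,"rz":0},{"dx":0,"dy":0,"dz":0.002,"rx":0,"ry":0,"rz":0}]'
python3 -m inch '[{"dx":0,"dy":0,"dz":0.0005,"rx":0,"ry":0,"rz":0},{"dx":0,"dy":0,"dz":0.001,"rx":0,"ry":0,"rz":0},{"dx":0,"dy":0,"dz":0.001,"rx":0,"ry":0,"rz":0}]'
```

```text
time: 7.4
tool_pos: [0.4888, 0.0822, 0.0234]
tool_rot: [0.002, -0.272, 0.962, -0.0]
contact_force: [0.2, -1.0, -4.0]
gripper_width: 0.713
grasp_force: 69.9
time: 7.7
tool_pos: [0.4889, 0.0823, 0.0232]
tool_rot: [0.001, -0.272, 0.962, -0.0]
contact_force: [-3.9, -1.6, 4.2]
gripper_width: 0.714
grasp_force: 70.9
```

```bash
python3 -m inch '[{"dx":0,"dy":0,"dz":0,"rx":0,"ry":0,"rz":0},{"dx":0,"dy":0,"dz":0,"rx":0,"ry":0,"rz":0},{"dx":0,"dy":0,"dz":0,"rx":0,"ry":0,"rz":0},{"dx":0,"dy":0,"dz":0,"rx":0,"ry":0,"rz":0},{"dx":0,"dy":0,"dz":0,"rx":0,"ry":0,"rz":0}]' 1
python3 -m inch '[{"dx":0,"dy":0,"dz":-0.03,"rx":0,"ry":0,"rz":0},{"dx":0,"dy":0,"dz":-0.08,"rx":0,"ry":0,"rz":0},{"dx":0.04,"dy":0,"dz":-0.12,"rx":0,"ry":0,"rz":0},{"dx":0.06,"dy":0,"dz":-0.16,"rx":0,"ry":0,"rz":0},{"dx":0.06,"dy":0,"dz":-0.16,"rx":0,"ry":0,"rz":0}]'
python3 - <<'E'
from h import *
from plant import state,optics
import cv2
s=state(); print(s['tool_pos'],s['joint_pos'])
i=optics.camera_info("wrist"); a=optics.grab_frame("wrist")[:,:,::-1]; cv2.imwrite("pics/w5.png",a); np.save("w5.npy",i,allow_pickle=True)
o=place(TP,[[-.05,0,0]])[0]; tr=[o[0],o[1],TP[2]]
print(tr,proj(i,place(tr,[[.06,.031,.034],[.06,-.031,.034],[-.068,.05,.05],[-.068,-.05,.05],[-.104,0,.028]])).round())
print(proj(i,place(TP,[[0,.052,.052],[0,-.052,.052]])).round())
E
```

```text
time: 8.2
tool_pos: [0.489, 0.0824, 0.0226]
tool_rot: [0.002, -0.272, 0.962, -0.0]
contact_force: [0.8, -0.6, -0.3]
gripper_width: 1.001
grasp_force: 0.0
time: 8.7
tool_pos: [0.4496, 0.0565, 0.1557]
tool_rot: [0.006, -0.272, 0.962, -0.002]
contact_force: [0.5, 0.0, -0.5]
gripper_width: 1.001
grasp_force: 0.0
[0.44955158 0.0564807  0.1556927 ] [-3.96375989e-02 -3.10721488e-01  2.10329298e+00  2.00360314e-04
  1.33591523e+00 -2.16130411e+00]
[np.float64(0.4959523686816333), np.float64(0.08813787767151435), 0.553] [[364. 396.]
 [277. 396.]
 [408. 233.]
 [235. 233.]
 [321. 164.]]
[[399. 402.]
 [243. 402.]]
```

View pics/w5.png

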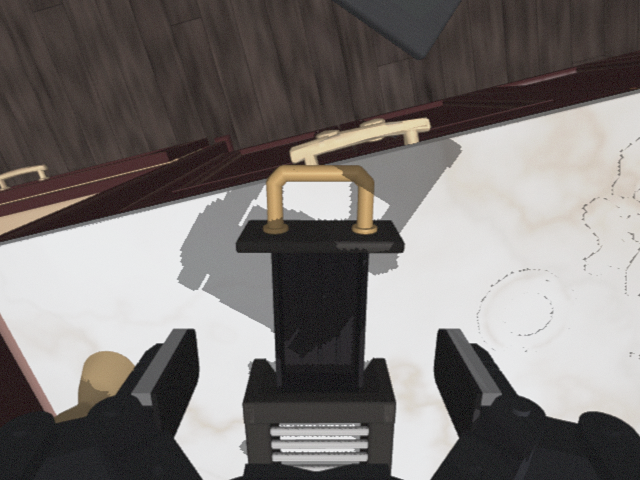

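The wrist view shows the tray nose under the foot's front edge (row 404, columns 243-395). The body is centred at column ~320 and the bar pull is at (321,172). Next I locate the bar and rotate the tool to take it.

Run:
```python
from h import *
from plant import state,optics
i=np.load("w5.npy",allow_pickle=True).item(); s=state()
inv=lambda X:(np.array([[np.cos(TP[2]),np.sin(TP[2])],[-np.sin(TP[2]),np.cos(TP[2])]])@(X[:2]-np.array(TP[:2]))).round(4)
for uv,z in(((321,172),.028),((320,404),.052),((321,252),.05),((240,252),.05),((403,252),.05)): X=unproj(i,uv,z); print(X.round(4),inv(X))
p,R=tool(s)
for h in(.12,): print(p,(R.inv().apply(np.array([*unproj(i,(321,172),.028)[:2],h])-p)/.8).round(4),R.as_matrix().round(3).tolist())
```

```text
[0.4116 0.0359 0.028 ] [-1.492e-01 -1.000e-04]
[0.5402 0.1149 0.052 ] [ 0.0017 -0.0005]
[0.4483 0.0586 0.05  ] [-1.06e-01 -1.00e-04]
[0.4734 0.0181 0.05  ] [-0.106  -0.0477]
[0.4231 0.0994 0.05  ] [-0.1061  0.0479]
[0.44890919 0.0568054  0.15335398] [0.0538 0.0024 0.0412] [[-0.852, -0.523, 0.01], [-0.524, 0.852, 0.0], [-0.008, -0.005, -1.0]]
```

```bash
python3 -m inch '[{"dx":0.02,"dy":0.002,"dz":0,"rx":0,"ry":0,"rz":0.1},{"dx":0.04,"dy":0.002,"dz":0,"rx":0,"ry":0,"rz":0.2},{"dx":0.054,"dy":0.002,"dz":0,"rx":0,"ry":0,"rz":0.3},{"dx":0.054,"dy":0.002,"dz":0,"rx":0,"ry":0,"rz":0.4},{"dx":0.054,"dy":0.002,"dz":0,"rx":0,"ry":0,"rz":0.5}]' -0.4
python3 -m inch '[{"dx":0,"dy":0,"dz":0,"rx":0,"ry":0,"rz":0.1},{"dx":0,"dy":0,"dz":0,"rx":0,"ry":0,"rz":0.2},{"dx":0,"dy":0,"dz":0,"rx":0,"ry":0,"rz":0.3},{"dx":0,"dy":0,"dz":0,"rx":0,"ry":0,"rz":0.4},{"dx":0,"dy":0,"dz":0,"rx":0,"ry":0,"rz":0.5}]' -0.4
python3 -m inch '[{"dx":0,"dy":0,"dz":0,"rx":0,"ry":0,"rz":0.047},{"dx":0,"dy":0,"dz":0,"rx":0,"ry":0,"rz":0.047},{"dx":0,"dy":0,"dz":0,"rx":0,"ry":0,"rz":0.047}]' -0.4
python3 - <<'E'
from h import *
from plant import state
s=state(); print(s['joint_pos'])
P=place(TP,[[-.149,0,.027]])[0]; print(P,goto(s,P,TP[2]))
E
```

```text
time: 9.25
tool_pos: [0.4091, 0.036, 0.1487]
tool_rot: [0.0, 0.102, 0.995, 0.0]
contact_force: [-0.4, -0.3, -0.6]
gripper_width: 0.301
grasp_force: 0.0
time: 9.75
tool_pos: [0.4093, 0.0361, 0.1487]
tool_rot: [0.0, 0.459, 0.888, 0.0]
contact_force: [-0.3, 0.9, -0.5]
gripper_width: 0.299
grasp_force: 0.0
time: 10.05
tool_pos: [0.4095, 0.036, 0.1492]
tool_rot: [0.001, 0.487, 0.873, 0.001]
contact_force: [0.1, -0.1, 0.0]
gripper_width: 0.302
grasp_force: 0.0
[-9.41660913e-02 -4.20075391e-01  2.19490815e+00  6.73995259e-04
  1.36535495e+00 -6.48068613e-01]
[0.41170806 0.03613888 0.027     ] (array([-0.0013,  0.0022,  0.1528]), array([0.001 , 0.0002, 0.0005]))
```

```bash
python3 -m inch '[{"dx":-0.001,"dy":0.002,"dz":0.04,"rx":0.001,"ry":0,"rz":0},{"dx":-0.001,"dy":0.002,"dz":0.08,"rx":0.001,"ry":0,"rz":0},{"dx":-0.001,"dy":0.002,"dz":0.11,"rx":0.001,"ry":0,"rz":0},{"dx":-0.001,"dy":0.002,"dz":0.135,"rx":0.001,"ry":0,"rz":0},{"dx":-0.001,"dy":0.002,"dz":0.152,"rx":0.001,"ry":0,"rz":0}]' -0.4
python3 -m inch '[{"dx":0,"dy":0,"dz":0,"rx":0,"ry":0,"rz":0},{"dx":0,"dy":0,"dz":0,"rx":0,"ry":0,"rz":0},{"dx":0,"dy":0,"dz":0,"rx":0,"ry":0,"rz":0},{"dx":0,"dy":0,"dz":0,"rx":0,"ry":0,"rz":0},{"dx":0,"dy":0,"dz":0,"rx":0,"ry":0,"rz":0}]' -1
python3 - <<'E'
from h import *
from plant import state
s=state(); print(s['contact_force'])
P=place(TP,[[-.044,0,.027]])[0]; print(P,goto(s,P,TP[2]))
E
```

```text
time: 10.55
tool_pos: [0.4108, 0.0362, 0.0265]
tool_rot: [-0.0, 0.487, 0.873, -0.0]
contact_force: [-0.0, -0.3, 0.1]
gripper_width: 0.296
grasp_force: 0.0
time: 11.05
tool_pos: [0.4122, 0.0361, 0.0291]
tool_rot: [0.001, 0.488, 0.873, 0.0]
contact_force: [-0.5, -0.5, -1.7]
gripper_width: 0.093
grasp_force: 58.4
[-0.50300802 -0.54847328 -1.70313365]
[0.50105808 0.09128933 0.027     ] (array([0.0005, 0.1308, 0.0028]), array([ 0.0012,  0.0012, -0.0005]))
```

```bash
python3 -m inch '[{"dx":0,"dy":0.012,"dz":0,"rx":0,"ry":0,"rz":0},{"dx":0,"dy":0.024,"dz":0,"rx":0,"ry":0,"rz":0},{"dx":0,"dy":0.036,"dz":0,"rx":0,"ry":0,"rz":0},{"dx":0,"dy":0.048,"dz":0,"rx":0,"ry":0,"rz":0},{"dx":0,"dy":0.06,"dz":0,"rx":0,"ry":0,"rz":0}]' -1
python3 -m inch '[{"dx":0,"dy":0.01,"dz":0,"rx":0,"ry":0,"rz":0},{"dx":0,"dy":0.02,"dz":0,"rx":0,"ry":0,"rz":0},{"dx":0,"dy":0.03,"dz":0,"rx":0,"ry":0,"rz":0},{"dx":0,"dy":0.04,"dz":0,"rx":0,"ry":0,"rz":0},{"dx":0,"dy":0.05,"dz":0,"rx":0,"ry":0,"rz":0}]' -1
python3 - <<'E'
from h import *
from plant import state
s=state(); P=place(TP,[[-.044,0,.027]])[0]; print(P,goto(s,P,TP[2]))
E
```

```text
time: 11.55
tool_pos: [0.454, 0.0618, 0.0289]
tool_rot: [0.001, 0.488, 0.873, 0.0]
contact_force: [-0.2, -0.7, -1.6]
gripper_width: 0.088
grasp_force: 58.6
time: 12.05
tool_pos: [0.4875, 0.0825, 0.0287]
tool_rot: [0.001, 0.488, 0.873, 0.0]
contact_force: [-1.5, -0.6, -1.7]
gripper_width: 0.089
grasp_force: 58.6
[0.50105808 0.09128933 0.027     ] (array([0.0004, 0.0202, 0.0022]), array([ 0.0009,  0.0009, -0.0007]))
```

Remaining about 16 mm; I push gently until contact force shows.

```bash
python3 -m inch '[{"dx":0,"dy":0.005,"dz":0,"rx":0,"ry":0,"rz":0},{"dx":0,"dy":0.01,"dz":0,"rx":0,"ry":0,"rz":0},{"dx":0,"dy":0.014,"dz":0,"rx":0,"ry":0,"rz":0},{"dx":0,"dy":0.017,"dz":0,"rx":0,"ry":0,"rz":0},{"dx":0,"dy":0.019,"dz":0,"rx":0,"ry":0,"rz":0}]' -1
python3 -m inch '[{"dx":0,"dy":0.001,"dz":0,"rx":0,"ry":0,"rz":0},{"dx":0,"dy":0.002,"dz":0,"rx":0,"ry":0,"rz":0},{"dx":0,"dy":0.002,"dz":0,"rx":0,"ry":0,"rz":0}]' -1
python3 -m inch '[{"dx":0,"dy":0.001,"dz":0,"rx":0,"ry":0,"rz":0},{"dx":0,"dy":0.002,"dz":0,"rx":0,"ry":0,"rz":0},{"dx":0,"dy":0.002,"dz":0,"rx":0,"ry":0,"rz":0}]' -1
```

```text
time: 12.55
tool_pos: [0.5, 0.0902, 0.0288]
tool_rot: [0.001, 0.488, 0.873, 0.0]
contact_force: [-1.4, -1.1, -0.8]
gripper_width: 0.095
grasp_force: 58.6
time: 12.85
tool_pos: [0.5009, 0.0908, 0.0287]
tool_rot: [0.001, 0.488, 0.873, -0.0]
contact_force: [-2.5, -2.5, -0.7]
gripper_width: 0.097
grasp_force: 58.7
time: 13.15
tool_pos: [0.5013, 0.0909, 0.0281]
tool_rot: [0.0, 0.487, 0.873, -0.002]
contact_force: [-5.0, -6.3, -1.3]
gripper_width: 0.091
grasp_force: 58.9
```

```bash
python3 -m inch '[{"dx":0,"dy":0.001,"dz":0,"rx":0,"ry":0,"rz":0},{"dx":0,"dy":0.002,"dz":0,"rx":0,"ry":0,"rz":0},{"dx":0,"dy":0.003,"dz":0,"rx":0,"ry":0,"rz":0},{"dx":0,"dy":0.003,"dz":0,"rx":0,"ry":0,"rz":0}]' -1
python3 -m inch '[{"dx":0,"dy":0.001,"dz":0,"rx":0,"ry":0,"rz":0},{"dx":0,"dy":0.002,"dz":0,"rx":0,"ry":0,"rz":0},{"dx":0,"dy":0.003,"dz":0,"rx":0,"ry":0,"rz":0},{"dx":0,"dy":0.003,"dz":0,"rx":0,"ry":0,"rz":0}]' -1
```

```text
time: 13.55
tool_pos: [0.5013, 0.0914, 0.0271]
tool_rot: [-0.002, 0.487, 0.873, -0.004]
contact_force: [-10.1, -8.9, -0.1]
gripper_width: 0.092
grasp_force: 59.2
time: 13.95
tool_pos: [0.5013, 0.0915, 0.0268]
tool_rot: [-0.004, 0.487, 0.873, -0.006]
contact_force: [-17.1, -13.3, 7.0]
gripper_width: 0.094
grasp_force: 59.9
```

```bash
python3 -m inch '[{"dx":0,"dy":-0.003,"dz":0,"rx":0,"ry":0,"rz":0},{"dx":0,"dy":-0.006,"dz":0,"rx":0,"ry":0,"rz":0},{"dx":0,"dy":-0.006,"dz":0,"rx":0,"ry":0,"rz":0}]' -1
python3 -m inch '[{"dx":0,"dy":0,"dz":0,"rx":0,"ry":0,"rz":0},{"dx":0,"dy":0,"dz":0,"rx":0,"ry":0,"rz":0},{"dx":0,"dy":0,"dz":0,"rx":0,"ry":0,"rz":0},{"dx":0,"dy":0,"dz":0,"rx":0,"ry":0,"rz":0}]' -0.4
python3 -m inch '[{"dx":0,"dy":0,"dz":-0.03,"rx":0,"ry":0,"rz":0},{"dx":0,"dy":0,"dz":-0.08,"rx":0,"ry":0,"rz":0},{"dx":0,"dy":0,"dz":-0.14,"rx":0,"ry":0,"rz":0},{"dx":0,"dy":-0.06,"dz":-0.2,"rx":0,"ry":0,"rz":0},{"dx":0,"dy":-0.12,"dz":-0.26,"rx":0,"ry":0,"rz":0}]' -0.4
python3 -m inch '[{"dx":0,"dy":-0.05,"dz":-0.05,"rx":0,"ry":0,"rz":0},{"dx":0,"dy":-0.05,"dz":-0.05,"rx":0,"ry":0,"rz":0}]' 1
python3 - <<'E'
from h import *
from plant import state,optics
import cv2
s=state(); print(s['tool_pos'],s['joint_pos'])
b=optics.grab_frame("top")[:,:,::-1]; b=cv2.resize(b[130:330,300:460],(480,600),interpolation=cv2.INTER_CUBIC)
i=optics.camera_info("wrist"); a=cv2.resize(optics.grab_frame("wrist")[:,:,::-1],(320,240))
c=optics.grab_frame("side")[:,:,::-1]; c=cv2.resize(c[200:330,320:435],(318,360),interpolation=cv2.INTER_CUBIC)
o=np.zeros((600,800,3),np.uint8);o[:,:480]=b;o[:240,480:]=a;o[240:,480:798]=c; cv2.imwrite("pics/c6.png",o)
print(proj(optics.camera_info("top"),place(TP,[[-.008,.05,.05],[-.008,-.05,.05],[-.044,0,.028]])).round(1))
E
```

```text
time: 14.25
tool_pos: [0.5011, 0.0914, 0.0278]
tool_rot: [-0.0, 0.488, 0.873, -0.001]
contact_force: [-5.4, -2.5, -4.9]
gripper_width: 0.095
grasp_force: 58.9
time: 14.65
tool_pos: [0.5039, 0.0921, 0.0298]
tool_rot: [0.002, 0.488, 0.873, 0.001]
contact_force: [-0.3, 0.4, 0.1]
gripper_width: 0.301
grasp_force: 0.0
time: 15.15
tool_pos: [0.4421, 0.0548, 0.2141]
tool_rot: [0.002, 0.487, 0.873, 0.001]
contact_force: [0.6, -1.3, 0.7]
gripper_width: 0.299
grasp_force: 0.0
time: 15.35
tool_pos: [0.4086, 0.0328, 0.2579]
tool_rot: [0.007, 0.488, 0.873, 0.003]
contact_force: [0.5, -0.5, 0.0]
gripper_width: 0.632
grasp_force: 0.0
[0.40861145 0.03282348 0.25786589] [-1.01476348e-01 -5.18451070e-01  2.07945946e+00 -5.83225857e-04
  1.56649971e+00 -6.51940098e-01]
[[364.8 240.4]
 [402.2 216.9]
 [391.2 243.2]]
```

View pics/c6.png

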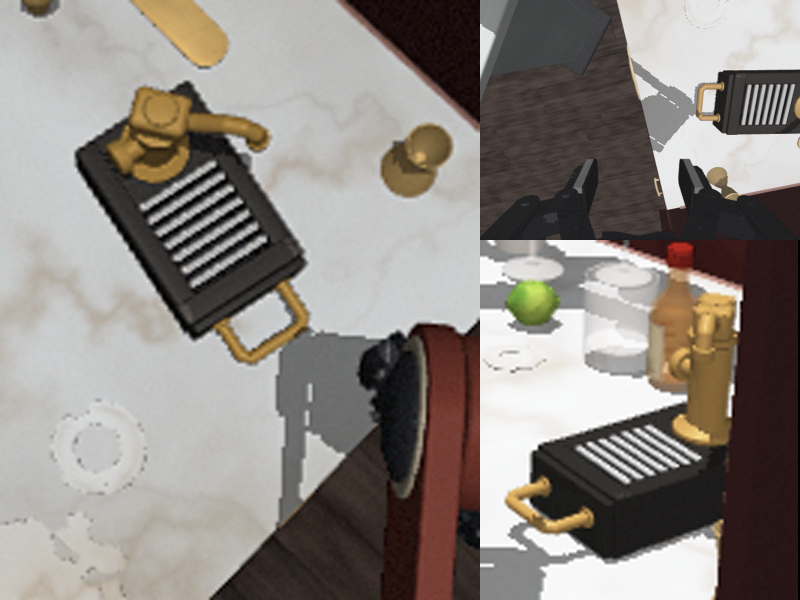

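The tray is home with its plate flush against the foot (top crop (190,335)-(303,262); bar at (262,345)). The spout is still aside, with its elbow at (262,138). Next I turn the spout by its collar.

```bash
python3 -m inch '[{"dx":0,"dy":0,"dz":0,"rx":0,"ry":0,"rz":-0.1},{"dx":0,"dy":0,"dz":0,"rx":0,"ry":0,"rz":-0.2},{"dx":0,"dy":0,"dz":0,"rx":0,"ry":0,"rz":-0.3},{"dx":0,"dy":0,"dz":0,"rx":0,"ry":0,"rz":-0.4},{"dx":0,"dy":0,"dz":0,"rx":0,"ry":0,"rz":-0.5}]' 1 >/dev/null
python3 -m inch '[{"dx":0,"dy":0,"dz":0,"rx":0,"ry":0,"rz":-0.1},{"dx":0,"dy":0,"dz":0,"rx":0,"ry":0,"rz":-0.2},{"dx":0,"dy":0,"dz":0,"rx":0,"ry":0,"rz":-0.3},{"dx":0,"dy":0,"dz":0,"rx":0,"ry":0,"rz":-0.4},{"dx":0,"dy":0,"dz":0,"rx":0,"ry":0,"rz":-0.5}]' 1 >/dev/null
python3 -m inch '[{"dx":0,"dy":0,"dz":0,"rx":0,"ry":0,"rz":-0.1},{"dx":0,"dy":0,"dz":0,"rx":0,"ry":0,"rz":-0.2},{"dx":0,"dy":0,"dz":0,"rx":0,"ry":0,"rz":-0.3},{"dx":0,"dy":0,"dz":0,"rx":0,"ry":0,"rz":-0.4},{"dx":0,"dy":0,"dz":0,"rx":0,"ry":0,"rz":-0.5}]' 1
python3 - <<'E'
from h import *
from plant import state
s=state();P=place(TP,[[.128,0,.26]])[0]; print(s['joint_pos'],P,goto(s,P,TP[2]+np.pi/2+.69))
E
```

```text
time: 17.0
tool_pos: [0.4078, 0.0346, 0.2487]
tool_rot: [-0.001, -0.58, 0.814, 0.001]
contact_force: [-0.0, -0.9, -1.0]
gripper_width: 0.998
grasp_force: 0.0
[-9.78109703e-02 -5.03233193e-01  2.08446081e+00  6.21205478e-05
  1.56327785e+00 -2.90698311e+00] [0.64742194 0.18163103 0.26      ] (array([-0.2715, -0.2231, -0.0149]), array([ 0.0019, -0.0004, -0.0031]))
```

```bash
python3 -m inch '[{"dx":-0.03,"dy":-0.025,"dz":-0.015,"rx":0,"ry":0,"rz":0},{"dx":-0.075,"dy":-0.062,"dz":-0.015,"rx":0,"ry":0,"rz":0},{"dx":-0.12,"dy":-0.099,"dz":-0.015,"rx":0,"ry":0,"rz":0},{"dx":-0.16,"dy":-0.132,"dz":-0.015,"rx":0,"ry":0,"rz":0},{"dx":-0.18,"dy":-0.148,"dz":-0.015,"rx":0,"ry":0,"rz":0}]' 1
python3 -m inch '[{"dx":0,"dy":0,"dz":0,"rx":0,"ry":0,"rz":0}]' 1 >/dev/null
python3 - <<'E'
from h import *
from plant import state,optics
import cv2
s=state();P=place(TP,[[.128,0,.23]])[0]; print(goto(s,P,TP[2]+np.pi/2+.69))
i=optics.camera_info("wrist"); a=optics.grab_frame("wrist")[:,:,::-1]; cv2.imwrite("pics/w7.png",a); np.save("w7.npy",i,allow_pickle=True)
print(proj(i,place(TP,[[.128,0,.165],[.128-.07*np.cos(.69),-.07*np.sin(.69),.165]])).round())
E
```

```text
time: 17.5
tool_pos: [0.5693, 0.1327, 0.2595]
tool_rot: [-0.002, -0.578, 0.816, 0.001]
contact_force: [-0.2, 0.0, 0.7]
gripper_width: 1.0
grasp_force: 0.0
(array([-0.091 , -0.0726,  0.0366]), array([ 0.0023, -0.0013, -0.0062]))
[[222. 371.]
 [212. 265.]]
```

View pics/w7.png

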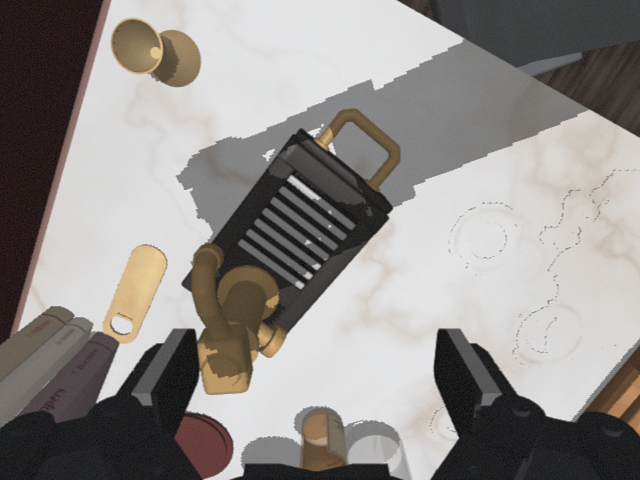

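The wrist view shows the collar top centred near (224,362), against a prediction of (222,371), and the nozzle elbow at (205,257), so spout ≈ 0.73. The space beside the collar is clear. I'll go above it.

```bash
python3 -m inch '[{"dx":-0.04,"dy":-0.032,"dz":0,"rx":0,"ry":0,"rz":-0.03},{"dx":-0.07,"dy":-0.056,"dz":0,"rx":0,"ry":0,"rz":-0.03},{"dx":-0.091,"dy":-0.073,"dz":0.01,"rx":0.002,"ry":-0.001,"rz":-0.03},{"dx":-0.091,"dy":-0.073,"dz":0.036,"rx":0.002,"ry":-0.001,"rz":-0.03},{"dx":-0.091,"dy":-0.073,"dz":0.036,"rx":0.002,"ry":-0.001,"rz":-0.03}]' 1
python3 - <<'E'
from h import *
from plant import state
i=np.load("w7.npy",allow_pickle=True).item(); print(unproj(i,(224,364),.165))
s=state();P=place(TP,[[.128,0,.16]])[0]; print(P,s['tool_pos'],goto(s,P,TP[2]+np.pi/2+.73))
E
```

```text
time: 18.15
tool_pos: [0.6445, 0.179, 0.2297]
tool_rot: [-0.002, -0.596, 0.803, 0.0]
contact_force: [-0.3, -0.2, -0.6]
gripper_width: 0.994
grasp_force: 0.0
[0.6441702  0.17755431 0.165     ]
[0.64742194 0.18163103 0.16      ] [0.64453229 0.17902363 0.22970957] (array([-0.0044, -0.0027,  0.0871]), array([ 0.0018, -0.0016, -0.0044]))
```

```bash
python3 -m inch '[{"dx":-0.002,"dy":-0.0015,"dz":0.025,"rx":0.002,"ry":-0.0015,"rz":-0.003},{"dx":-0.002,"dy":-0.0015,"dz":0.05,"rx":0.002,"ry":-0.0015,"rz":-0.003},{"dx":-0.002,"dy":-0.0015,"dz":0.07,"rx":0.002,"ry":-0.0015,"rz":-0.003},{"dx":-0.002,"dy":-0.0015,"dz":0.086,"rx":0.002,"ry":-0.0015,"rz":-0.003},{"dx":-0.002,"dy":-0.0015,"dz":0.086,"rx":0.002,"ry":-0.0015,"rz":-0.003}]' 1
python3 -m inch '[{"dx":0,"dy":0,"dz":0,"rx":0,"ry":0,"rz":0},{"dx":0,"dy":0,"dz":0,"rx":0,"ry":0,"rz":0},{"dx":0,"dy":0,"dz":0,"rx":0,"ry":0,"rz":0},{"dx":0,"dy":0,"dz":0,"rx":0,"ry":0,"rz":0},{"dx":0,"dy":0,"dz":0,"rx":0,"ry":0,"rz":0}]' -1
python3 - <<'E'
from h import *
from plant import state
s=state(); print(s['ft_torque'],goto(s,s['tool_pos'],TP[2]+np.pi/2))
E
```

```text
time: 18.65
tool_pos: [0.6473, 0.1801, 0.1636]
tool_rot: [0.002, -0.597, 0.802, -0.001]
contact_force: [-0.8, 1.0, 0.8]
gripper_width: 1.0
grasp_force: 0.0
time: 19.15
tool_pos: [0.6479, 0.1813, 0.1677]
tool_rot: [0.003, -0.598, 0.802, -0.001]
contact_force: [-6.0, 0.4, 7.5]
gripper_width: 0.332
grasp_force: 63.7
[ 0.13488427  1.16595942 -0.08337444] (array([0., 0., 0.]), array([-0.0024,  0.0037,  0.4853]))
```

```bash
python3 -m inch '[{"dx":0,"dy":0,"dz":0,"rx":0,"ry":0,"rz":0.04},{"dx":0,"dy":0,"dz":0,"rx":0,"ry":0,"rz":0.09},{"dx":0,"dy":0,"dz":0,"rx":0,"ry":0,"rz":0.14},{"dx":0,"dy":0,"dz":0,"rx":0,"ry":0,"rz":0.19},{"dx":0,"dy":0,"dz":0,"rx":0,"ry":0,"rz":0.24}]' -1
python3 -m inch '[{"dx":0,"dy":0,"dz":0,"rx":0,"ry":0,"rz":0.05},{"dx":0,"dy":0,"dz":0,"rx":0,"ry":0,"rz":0.1},{"dx":0,"dy":0,"dz":0,"rx":0,"ry":0,"rz":0.15},{"dx":0,"dy":0,"dz":0,"rx":0,"ry":0,"rz":0.2},{"dx":0,"dy":0,"dz":0,"rx":0,"ry":0,"rz":0.243}]' -1
python3 -m inch '[{"dx":0,"dy":0,"dz":0,"rx":0,"ry":0,"rz":0.002},{"dx":0,"dy":0,"dz":0,"rx":0,"ry":0,"rz":0.002},{"dx":0,"dy":0,"dz":0,"rx":0,"ry":0,"rz":0.002}]' -1
python3 - <<'E'
from h import *
from plant import state,optics
import cv2
for k in range(3):
  s=state(); print(s['ft_torque'],goto(s,s['tool_pos'],TP[2]+np.pi/2))
E
```

```text
time: 19.65
tool_pos: [0.648, 0.1812, 0.1677]
tool_rot: [0.003, -0.443, 0.896, -0.001]
contact_force: [-6.0, 0.8, 5.1]
gripper_width: 0.338
grasp_force: 63.8
time: 20.15
tool_pos: [0.648, 0.1811, 0.1677]
tool_rot: [0.003, -0.274, 0.962, -0.0]
contact_force: [-6.2, 1.2, 6.3]
gripper_width: 0.33
grasp_force: 63.8
time: 20.45
tool_pos: [0.648, 0.1812, 0.1677]
tool_rot: [0.003, -0.273, 0.962, -0.0]
contact_force: [-6.0, 1.0, 5.5]
gripper_width: 0.332
grasp_force: 63.7
[-0.17690073  0.99993903 -0.12459913] (array([0., 0., 0.]), array([-0.0014,  0.0044,  0.0003]))
[-0.17690073  0.99993903 -0.12459913] (array([0., 0., 0.]), array([-0.0014,  0.0044,  0.0003]))
[-0.17690073  0.99993903 -0.12459913] (array([0., 0., 0.]), array([-0.0014,  0.0044,  0.0003]))
```

Aligned. I release, rise, back off and check.

```bash
python3 -m inch '[{"dx":0,"dy":0,"dz":0,"rx":0,"ry":0,"rz":0},{"dx":0,"dy":0,"dz":0,"rx":0,"ry":0,"rz":0},{"dx":0,"dy":0,"dz":0,"rx":0,"ry":0,"rz":0},{"dx":0,"dy":0,"dz":0,"rx":0,"ry":0,"rz":0},{"dx":0,"dy":0,"dz":0,"rx":0,"ry":0,"rz":0}]' 1
python3 -m inch '[{"dx":0,"dy":0,"dz":-0.03,"rx":0,"ry":0,"rz":0},{"dx":0,"dy":0,"dz":-0.07,"rx":0,"ry":0,"rz":0},{"dx":0,"dy":0,"dz":-0.11,"rx":0,"ry":0,"rz":0},{"dx":0.05,"dy":0,"dz":-0.11,"rx":0,"ry":0,"rz":0},{"dx":0.1,"dy":0,"dz":-0.11,"rx":0,"ry":0,"rz":0}]' 1
python3 -m inch '[{"dx":0.06,"dy":0,"dz":0,"rx":0,"ry":0,"rz":0},{"dx":0.12,"dy":0,"dz":0,"rx":0,"ry":0,"rz":0},{"dx":0.18,"dy":0,"dz":0,"rx":0,"ry":0,"rz":0},{"dx":0.22,"dy":0,"dz":0,"rx":0,"ry":0,"rz":0},{"dx":0.22,"dy":0,"dz":0,"rx":0,"ry":0,"rz":0}]' 1
python3 - <<'E'
from h import *
from plant import state,optics
import cv2
b=optics.grab_frame("top")[:,:,::-1]; b=cv2.resize(b[130:330,300:460],(480,600),interpolation=cv2.INTER_CUBIC)
for z in(.052,.165):
  q=((proj(optics.camera_info("top"),place(TP,[[0,0,z],[.128-.07,0,z],[.128,0,z]]))-[300,130]+.5)*3).round(0); print(z,q.tolist())
c=optics.grab_frame("side")[:,:,::-1]; c=cv2.resize(c[200:330,320:435],(318,360),interpolation=cv2.INTER_CUBIC)
o=np.zeros((600,800,3),np.uint8);o[:,:480]=b;o[240:,480:798]=c; cv2.imwrite("pics/c8.png",o)
E
```

```text
time: 20.95
tool_pos: [0.649, 0.1805, 0.1662]
tool_rot: [0.005, -0.273, 0.962, -0.001]
contact_force: [-0.8, 0.8, -0.7]
gripper_width: 0.998
grasp_force: 0.0
time: 21.45
tool_pos: [0.5805, 0.1383, 0.2555]
tool_rot: [0.006, -0.273, 0.962, -0.001]
contact_force: [-0.5, -1.3, -0.2]
gripper_width: 0.997
grasp_force: 0.0
time: 21.95
tool_pos: [0.4282, 0.0448, 0.252]
tool_rot: [0.005, -0.272, 0.962, -0.001]
contact_force: [0.5, 1.2, 0.3]
gripper_width: 1.001
grasp_force: 0.0
0.052 [[247.0, 288.0], [204.0, 224.0], [154.0, 147.0]]
0.165 [[263.0, 263.0], [216.0, 192.0], [161.0, 108.0]]
```

View pics/c8.png

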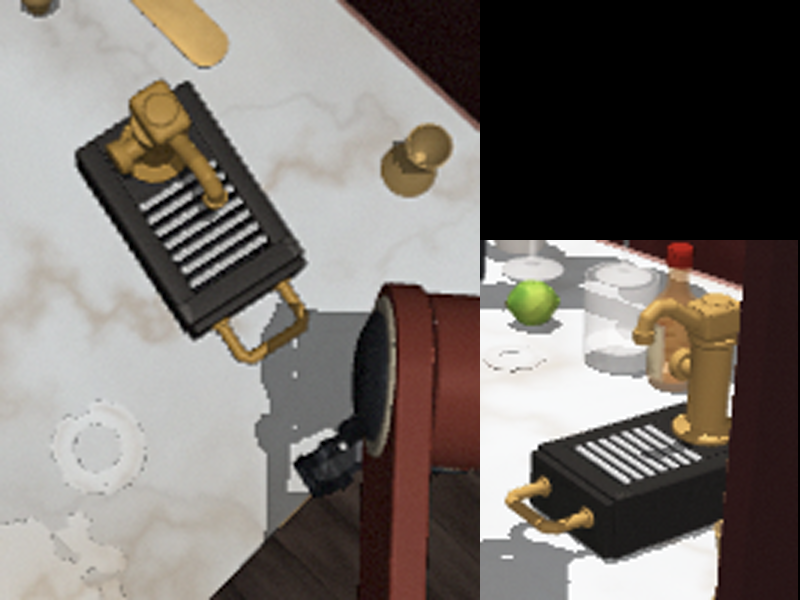

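The spout now runs from the collar (160,107) to the nozzle (216,193), which matches the predicted (216,192). The tray is home and the other items are undisturbed, so I'm handing in.

```bash
python3 -m inch '[{"dx":0,"dy":0,"dz":0,"rx":0,"ry":0,"rz":0},{"dx":0,"dy":0,"dz":0,"rx":0,"ry":0,"rz":0}]' 1 | head -1; python3 -c "
from plant import ticket; print(ticket.job_done())"
```

```text
time: 22.25
the job is handed in; nothing more can be done
None
```

The drip tray is fully home with its front plate against the foot, and the spout points straight forward over the grate. The glass, bottle, jigger and lime were not moved. I handed the job in at about 22 s; no verdict came back.

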